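Turn the row of painting mediums round for the painter opposite

ROBOT

A 6-joint arm with a two-finger parallel gripper is mounted at the origin on the work surface. World frame = base frame: x ahead of the robot, y to its left, z up, the work surface at z = 0. Lengths are in m, angles in rad, forces in N, time in s.
With the tool pointing down it reaches from about 0.3 to 0.775 m from the base axis. Payload 14.6 kg.
Tool frame: the origin (TCP) lies at the very end of the fingers, on their centre line; the grasp point (between the pads) lies 19 mm behind it; z points along the fingers, y is the line along which they close (so a half turn about z gives the same grasp; the last joint's range is limited). The gripper opens to 94 mm and grips with 3 to 60 N. Pads are 16 mm wide; open, the fingers measure 119 mm over their backs; the gripper's body (75 mm by 177 mm) begins 78 mm behind the grasp point.
Start: joints at [1.113, 0.3, 1.521, -0, 1.321, -0.067], TCP at [0.21, 0.509, 0.205] pointing down, gripper open.
Joint ranges: [-3.03, 3.03], [-0.79, 2.21], [0.23, 2.52], [-1.04, 4.18], [0, 3.07], [-2.55, 2.55]. Speed limits (rad/s): [2.22, 2.22, 2.57, 3.14, 3.14, 3.14].

INTERFACE

Orientations are given as [roll, pitch, yaw] about the fixed x, y, z axes, in that order (R = Rz(yaw) Ry(pitch) Rx(roll)).
In Python, from station import ctrl gives the robot as it stands.
- The arm moves only by the shell command python3 -m pendant 'ROWS' [OPENING] [FORCE]. ROWS is JSON, a list of rows, each a list of 2 entries, a list of its own where there are three numbers: the shift along the world's x, y, z in cm, then the turn about the world's z in rad. A call has 1 to 20 rows; each row shifts and turns the commanded pose from where the row before left it; what a row does not reach is not made up. A row lasts 1/12 s, in which the tool goes at most 41.7 mm and 7.16 degrees, less where a joint would pass 70% of its speed; a pose out of reach is approached as far as the arm can. A call is refused whole if a number of a shift passes 4.17 or a number of a turn 0.125, either way. A call with a gripper value outside its range is refused whole. OPENING is the opening, from 0 (shut) to 1 (fully open), set as the call begins (- or left out, the last holds). The fingers move at their own pace and stop on an object; FORCE is the grip in N (left out, the last holds). Time passes only in rows, so rows that do not move let the fingers close. It gives the time, the measured TCP pose, the force, the opening and the grip force at its end, in the units of the state.
- ctrl.get_obs(): the state, without advancing time (a new reading comes with each control period).
- ctrl.camera(name): name is "side" or "top"; returns a dict with "color" (480x640x3 uint8, red, green, blue), "intrinsics" (3x3 intrinsics, pixels), "k1" (the pictures are not rectified: a ray, as slopes to the right and down, at radius r is drawn at 1 + k1 r^2 times it, then the intrinsics apply), "camera_from_world" (4x4, takes a point from world to camera coordinates). Camera axes: x right, y down, z forward; pixel columns grow to the right and rows downward; lengths in m; the calibration is good to about 2 mm. A picture is of the moment at which its call begins. There is no depth.
- ctrl.hand_in(): hands the job in; it is judged then, once.
The state is a dict: "time_s": time; "qpos": joint angles; "joint_vel": joint speeds; "tau": joint torques, N m; "ee_pos": TCP position; "eef_rot": TCP orientation; "force": force on the tool from outside, world axes, zero at the start; "moment": the same for the moment, N m; "grip_width": finger opening in m; "grip_force": force on a finger pad.
Only numpy, scipy, OpenCV 4.12 (cv2) and the standard library are available. Lean on these libraries where they do the work, as an engineer would, in place of code of your own. Each camera call takes 0.05 s, during which the arm holds its last target. There are 200 camera calls.

TASK

Move the four containers (slim bottle, squat pot, square canister, cone-topped bottle) from the wooden rack to the empty metal rack in reverse order, so that the one leftmost on the wooden rack ends rightmost on the metal rack, the second from the left ends second from the right, and so on. Stand each one upright on the floor of its own compartment and never let one fall over.

Things in the scene. Friction and masses are not known exactly. Their poses are not given: they have to be found in the camera images.
- bottle_mid (a point): Slim tall round bottle: white body 38 mm in diameter and 88 mm high with a narrow black cap (20 mm) on top, 120 mm high in all, about 0.12 kg. This point: on its axis, half-way up (60 mm above its underside); z is up along its axis. At the start it stands in some compartment of the wooden rack.
- pot_mid (a point): Squat wide round pot: 54 mm in diameter and 70 mm high, white with a black lid of full width (lid is the top 17 mm), about 0.16 kg. This point: on its axis, half-way up (35 mm above its underside); z is up along its axis. At the start it stands in some compartment of the wooden rack.
- canister_mid (a point): Square canister: 42 x 42 mm, white, with a black square lid 36 mm wide, 82 mm high in all (the 42 mm body is 74 mm high); about 0.14 kg. Its sides are within about 0.1 rad of parallel to the wooden rack's. This point: on its axis, half-way up (41 mm above its underside); z is up along its axis. At the start it stands in some compartment of the wooden rack.
- nozzle_mid (a point): Round bottle with a pointed cone top, all white: cylinder 44 mm in diameter up to 62 mm, then the cone to a point 100 mm up; about 0.13 kg. This point: on its axis, half-way up (50 mm above its underside); z is up along its axis. At the start it stands in some compartment of the wooden rack.
- bottle_clip: White plastic clip, 30 x 10 mm, 16 mm high, fixed at the wooden rack's lip on the robot's side, in front of the compartment where the bottle starts (42 mm towards the robot from its axis). It stays there and marks that place. The four clips look alike. Origin: centre of its underside.
- pot_clip: White plastic clip, 30 x 10 mm, 16 mm high, fixed at the wooden rack's lip on the robot's side, in front of the compartment where the pot starts (42 mm towards the robot from its axis). It stays there and marks that place. The four clips look alike. Origin: centre of its underside.
- canister_clip: White plastic clip, 30 x 10 mm, 16 mm high, fixed at the wooden rack's lip on the robot's side, in front of the compartment where the canister starts (42 mm towards the robot from its axis). It stays there and marks that place. The four clips look alike. Origin: centre of its underside.
- nozzle_clip: White plastic clip, 30 x 10 mm, 16 mm high, fixed at the wooden rack's lip on the robot's side, in front of the compartment where the nozzle starts (42 mm towards the robot from its axis). It stays there and marks that place. The four clips look alike. Origin: centre of its underside.
- wood_rack: Brown wooden rack on which the four containers start, 316 mm long (y), 84 mm wide (x), with four compartments in a row, 74 x 76 mm inside, centres at y = +117, +39, -39, -117 mm, x = 0; floor 6 mm above the table, lip and dividers 15 mm high. Origin: centre of the underside; x roughly away from the robot, y roughly to its left. Fixed. 
- metal_rack: Dark grey steel rack, empty at the start, 316 mm long (y), 84 mm wide (x), with four compartments in a row, 74 x 76 mm inside, centres at y = +117, +39, -39, -117 mm, x = 0; floor 6 mm above the table, lip and dividers 15 mm high. Origin: centre of the underside; x roughly away from the robot, y roughly to its left. Fixed. End tabs 30 mm high. Nearer than the wooden rack or beyond it.

How it is judged:
At the end, for the whole second after the job is handed in: Each container stands upright (within 0.12 rad), at rest, on the floor (height within 5 mm) of the metal rack's compartment that mirrors the one it came from: its axis is within 22 mm along and 24 mm across of that compartment's centre (((y of bottle_clip in the frame of wood_rack between 0.087 and 0.147 m and y of bottle_mid in the frame of metal_rack between -0.139 and -0.095 m) or (y of bottle_clip in the frame of wood_rack between 0.009 and 0.069 m and y of bottle_mid in the frame of metal_rack between -0.061 and -0.017 m) or (y of bottle_clip in the frame of wood_rack between -0.069 and -0.009 m and y of bottle_mid in the frame of metal_rack between 0.017 and 0.061 m) or (y of bottle_clip in the frame of wood_rack between -0.147 and -0.087 m and y of bottle_mid in the frame of metal_rack between 0.095 and 0.139 m)) and x of bottle_mid in the frame of metal_rack between -0.024 and 0.024 m and z of bottle_mid in the frame of metal_rack between 0.061 and 0.071 m and angle between each of bottle_mid, pot_mid, canister_mid, nozzle_mid's own z axis and vertical below 0.12 rad and linear speed of each of bottle, pot, canister, nozzle below 0.02 m/s and ((y of pot_clip in the frame of wood_rack between 0.087 and 0.147 m and y of pot_mid in the frame of metal_rack between -0.139 and -0.095 m) or (y of pot_clip in the frame of wood_rack between 0.009 and 0.069 m and y of pot_mid in the frame of metal_rack between -0.061 and -0.017 m) or (y of pot_clip in the frame of wood_rack between -0.069 and -0.009 m and y of pot_mid in the frame of metal_rack between 0.017 and 0.061 m) or (y of pot_clip in the frame of wood_rack between -0.147 and -0.087 m and y of pot_mid in the frame of metal_rack between 0.095 and 0.139 m)) and x of pot_mid in the frame of metal_rack between -0.024 and 0.024 m and z of pot_mid in the frame of metal_rack between 0.036 and 0.046 m and ((y of canister_clip in the frame of wood_rack between 0.087 and 0.147 m and y of canister_mid in the frame of metal_rack between -0.139 and -0.095 m) or (y of canister_clip in the frame of wood_rack between 0.009 and 0.069 m and y of canister_mid in the frame of metal_rack between -0.061 and -0.017 m) or (y of canister_clip in the frame of wood_rack between -0.069 and -0.009 m and y of canister_mid in the frame of metal_rack between 0.017 and 0.061 m) or (y of canister_clip in the frame of wood_rack between -0.147 and -0.087 m and y of canister_mid in the frame of metal_rack between 0.095 and 0.139 m)) and x of canister_mid in the frame of metal_rack between -0.024 and 0.024 m and z of canister_mid in the frame of metal_rack between 0.042 and 0.052 m and ((y of nozzle_clip in the frame of wood_rack between 0.087 and 0.147 m and y of nozzle_mid in the frame of metal_rack between -0.139 and -0.095 m) or (y of nozzle_clip in the frame of wood_rack between 0.009 and 0.069 m and y of nozzle_mid in the frame of metal_rack between -0.061 and -0.017 m) or (y of nozzle_clip in the frame of wood_rack between -0.069 and -0.009 m and y of nozzle_mid in the frame of metal_rack between 0.017 and 0.061 m) or (y of nozzle_clip in the frame of wood_rack between -0.147 and -0.087 m and y of nozzle_mid in the frame of metal_rack between 0.095 and 0.139 m)) and x of nozzle_mid in the frame of metal_rack between -0.024 and 0.024 m and z of nozzle_mid in the frame of metal_rack between 0.051 and 0.061 m); the robot touches nothing.
It fails at once if the bottle is tipped over (angle between bottle_mid's own z axis and vertical above 0.8 rad).
It fails at once if the pot is tipped over (angle between pot_mid's own z axis and vertical above 0.8 rad).
It fails at once if the canister is tipped over (angle between canister_mid's own z axis and vertical above 0.8 rad).
It fails at once if the nozzle is tipped over (angle between nozzle_mid's own z axis and vertical above 0.8 rad).
It also fails if it takes over 96 s, if anything falls off the work surface, if the arm or the gripper's body presses on something with over 40 N, if the wrist force passes 120 N, or if a joint passes its speed limit or range.

## Working session

There is one attempt and no reset: what is moved stays moved. The work goes in short steps, Python scripts to look and compute and a shell command to move; the robot and the scene stay as the last step left them, time stands still between calls to the robot, and variables do not carry over. Pictures are saved under pics/ and viewed, at most 14 in all, crops included, and the job is handed in when it is done.

```bash
mkdir -p pics; ls
python3 - <<'E'
from station import ctrl
import cv2,numpy as np
o=ctrl.get_obs();print(o['time_s'],o['ee_pos'],o['eef_rot'],o['grip_width'])
for n in('top','side'):
    c=ctrl.camera(n);cv2.imwrite(f'pics/{n}0.png',c['color'][:,:,::-1]);print(n,c['intrinsics'],c['k1'],np.round(c['camera_from_world'],4))
E
```

```text
pics
0.0 [0.20938549 0.50828614 0.20488696] [-3.14042837e+00 -6.96351699e-05  2.75079189e+00] 0.09366980969130707
top [[610.18288887   0.         313.84833473]
 [  0.         610.18288887 245.21537485]
 [  0.           0.           1.        ]] -0.0032126803720718368 [[-0.0108 -0.9999  0.0133 -0.0331]
 [-0.9892  0.0087 -0.146   0.5394]
 [ 0.1459 -0.0148 -0.9892  0.9481]
 [ 0.      0.      0.      1.    ]]
side [[475.13688737   0.         312.24984971]
 [  0.         475.13688737 241.73686124]
 [  0.           0.           1.        ]] -0.04714949427131852 [[-0.8641 -0.5031 -0.0161  0.4583]
 [-0.2713  0.4925 -0.827   0.2163]
 [ 0.4239 -0.7102 -0.562   0.4686]
 [ 0.      0.      0.      1.    ]]
```

View pics/top0.png

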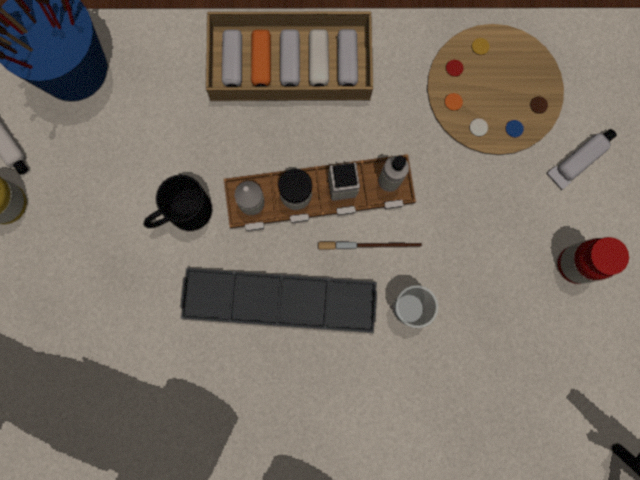

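View pics/side0.png

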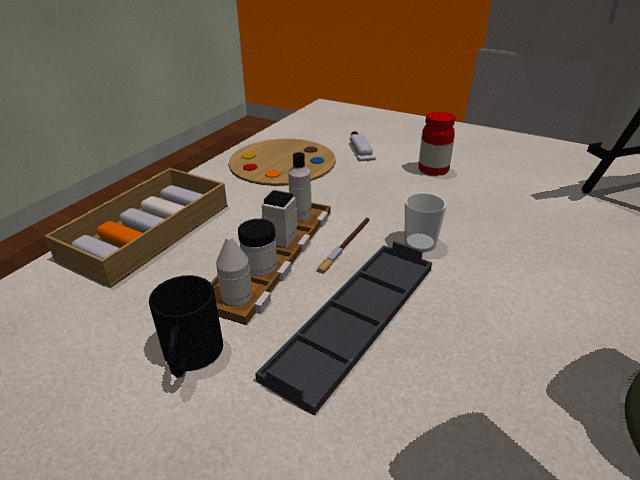

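The leftmost to rightmost order on the wooden rack (top view) is nozzle (249,197), pot (295,188), canister (344,181), bottle (393,173). The metal rack is nearer to the robot, with corners at about (185,268) and (375,331). The target order from left to right is therefore bottle, canister, pot, nozzle.

```bash
cat > h.py <<'E'
from station import ctrl
import cv2,numpy as np
def ray(c,uv):
    p=cv2.undistortPoints(np.array(uv,float).reshape(-1,1,2),c['intrinsics'],np.array([c['k1'],0,0,0.]))[:,0]
    M=c['camera_from_world'];R,t=M[:3,:3],M[:3,3]
    return -R.T@t,np.c_[p,np.ones(len(p))]@R
def cast(c,uv,z):
    o,d=ray(c,uv);return (o+d*((z-o[2])/d[:,2])[:,None])[:,:2]
def blobs(m,x0,y0,x1,y1,amin=20):
    k=np.zeros_like(m);k[y0:y1,x0:x1]=m[y0:y1,x0:x1]
    cs,_=cv2.findContours(k,cv2.RETR_EXTERNAL,cv2.CHAIN_APPROX_NONE)
    return sorted([c[:,0] for c in cs if cv2.contourArea(c)>amin],key=len,reverse=True)
def rect(P):
    r=cv2.minAreaRect((P*1000).astype(np.float32));return np.round(cv2.boxPoints(r),0).tolist(),np.round(r[0],1),np.round(r[1],1)
E
python3 - <<'E'
from h import *
c=ctrl.camera('top');im=c['color'];h=cv2.cvtColor(im,cv2.COLOR_RGB2HSV)
m=(h[:,:,2]<100).astype(np.uint8)
b=blobs(m,165,255,390,345)[0]
print('metal',rect(cast(c,b,.015)))
w=((h[:,:,1]>85)).astype(np.uint8)
bw=np.vstack(blobs(w,215,145,425,235));print('wood',rect(cast(c,bw,.015)))
d=(im.max(2)<45).astype(np.uint8)
for n,(x,y),z in(('pot',(295,188),.076),('can',(344,175),.088),('bot',(399,163),.126)):
    for q in blobs(d,x-24,y-22,x+24,y+22)[:1]:
        r=cv2.minAreaRect(q);print(n,np.round(r[0],1),r[1],cast(c,[r[0]],z).round(4), rect(cast(c,q,z)))
print('clips',cast(c,[(254.5,226),(299.5,218),(345.5,211),(393.5,205)],.02).round(4))
cr=cv2.resize(im[145:240,215:425],None,fx=3.6,fy=3.6,interpolation=cv2.INTER_CUBIC)
s=ctrl.camera('side')['color'][140:330,190:340]
s=cv2.resize(s,None,fx=1.8,fy=1.8,interpolation=cv2.INTER_CUBIC)
out=np.zeros((600,800,3),np.uint8);out[:s.shape[0]*0+min(342,cr.shape[0]),:756]=cr[:342]
cv2.imwrite('pics/top1.png',out[:345,:,::-1])
E
```

```text
metal ([[397.0, -136.0], [485.0, -143.0], [512.0, 175.0], [424.0, 183.0]], array([454.3,  19.9]), array([319.3,  88. ]))
wood ([[573.0, 102.0], [614.0, -211.0], [699.0, -200.0], [658.0, 113.0]], array([636. , -49.1]), array([ 85.5, 314.9]))
pot [294.5 185.5] (33.0, 33.0) [[ 0.6295 -0.0083]] ([[603.0, -34.0], [656.0, -35.0], [657.0, 18.0], [603.0, 18.0]], array([629.6,  -8.3]), array([52.2, 53.5]))
can [344.5 174.7] (21.865066528320312, 20.549875259399414) [[ 0.6433 -0.087 ]] ([[624.0, -73.0], [629.0, -105.0], [663.0, -100.0], [658.0, -68.0]], array([643.4, -86.9]), array([34.7, 32.2]))
bot [398.2 162.6] (11.627553939819336, 15.205260276794434) [[ 0.6513 -0.1658]] ([[637.0, -168.0], [658.0, -179.0], [666.0, -164.0], [645.0, -153.0]], array([ 651.3, -165.8]), array([17.5, 23.8]))
clips [[ 0.5751  0.0593]
 [ 0.5879 -0.0153]
 [ 0.5992 -0.0921]
 [ 0.6087 -0.1725]]
```

View pics/top1.png

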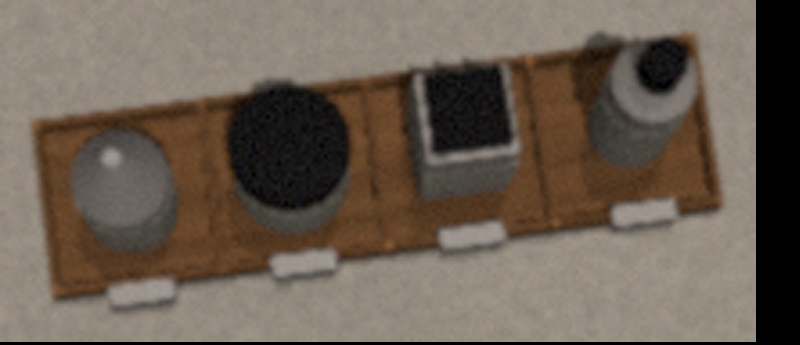

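The crop shows the containers sitting close to their compartment centres, with the clips in front. The wooden rack's yaw is about +0.13 and the metal rack's about -0.085. I'll grip across the racks (along x), so the fingers stay clear of neighbours. I'll start with the nozzle at about (0.616, 0.066).

```bash
python3 -m pendant '[[[2,-2.2,0],-0.05],[[2,-2.2,0],-0.05],[[2,-2.2,0],-0.05],[[2,-2.2,0],-0.05],[[2,-2.2,0],-0.05],[[2,-2.2,0],-0.05],[[2,-2.2,0],-0.05],[[2,-2.2,0],-0.05],[[2,-2.2,0],-0.05],[[2,-2.2,0],-0.05],[[2,-2.2,0],-0.05],[[2,-2.2,0],-0.05],[[2,-2.2,0],-0.05],[[2,-2.2,0],-0.05],[[2,-2.2,0],-0.05],[[2,-2.2,0],-0.05],[[2,-2.2,0],-0.05],[[2,-2.2,0],-0.05],[[2,-2.2,0],-0.05],[[2,-2.2,0],-0.05]]' 1 20
python3 - <<'E'
from h import *
c=ctrl.camera('top');cv2.imwrite('pics/a.png',c['color'][:,:,::-1])
print(cast(c,[(248.9,195)],.068))
E
```

```text
time_s: 1.87
ee_pos: [0.6103, 0.0672, 0.2052]
eef_rot: [-3.141, -0.0, 1.748]
force: [0.4, 1.2, 0.9]
grip_width: 0.0937
grip_force: 0.0
[[0.61650296 0.06440554]]
```

```bash
python3 -m pendant '[[[0.6,-0.2,-0.5],-0.05],[[0,0,-1.5],0],[[0,0,-2],0],[[0,0,-2],0],[[0,0,-2],0],[[0,0,-2],0],[[0,0,-2],0],[[0,0,-2],0],[[0,0,-1.5],0],[[0,0,-1],0],[[0,0,-0.8],0],[[0,0,0],0],[[0,0,0],0]]' 1 20
python3 -m pendant '[[[0,0,0],0],[[0,0,0],0],[[0,0,0],0],[[0,0,0],0],[[0,0,0],0],[[0,0,0],0],[[0,0,0],0],[[0,0,0],0],[[0,0,0],0],[[0,0,0],0],[[0,0,0],0],[[0,0,0],0]]' 0 20
```

```text
time_s: 3.0
ee_pos: [0.6157, 0.0666, 0.0328]
eef_rot: [3.141, 0.0, 1.701]
force: [0.0, -0.2, -0.5]
grip_width: 0.0937
grip_force: 0.0
time_s: 4.0
ee_pos: [0.6156, 0.0665, 0.0325]
eef_rot: [3.141, 0.0, 1.701]
force: [1.6, 0.5, 0.8]
grip_width: 0.0439
grip_force: 20.0
```

Run:
```python
from h import *
c=ctrl.camera('side');cv2.imwrite('pics/b.png',c['color'][130:370,150:470,::-1])
```

```text
(no output)
```

View pics/b.png

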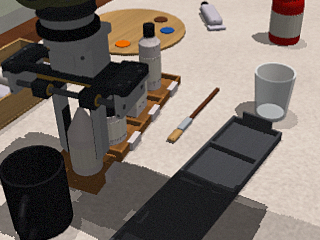

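The nozzle is gripped (width 43.9 mm) and upright at crop pixel (85,140). Next I lift it and carry it to the rightmost metal compartment.

```bash
python3 -m pendant '[[[0,0,0.5],0],[[0,0,1.5],0],[[0,0,2],0],[[0,0,2],0],[[0,0,2],0],[[0,0,2],0],[[0,0,2],0],[[0,0,1],0],[[-1,-0.9,0],-0.02],[[-1.8,-1.7,0],-0.02],[[-1.8,-1.7,0],-0.02],[[-1.8,-1.7,0],-0.02],[[-1.8,-1.7,0],-0.02],[[-1.8,-1.7,0],-0.02],[[-1.8,-1.7,0],-0.02],[[-1.8,-1.7,0],-0.02],[[-1.8,-1.7,0],-0.02],[[-1.7,-1.7,0],-0.03],[[0,0,0],0],[[0,0,0],0]]'
python3 - <<'E'
from h import *
c=ctrl.camera('side');cv2.imwrite('pics/c.png',c['color'][130:370,150:530,::-1])
E
```

```text
time_s: 5.72
ee_pos: [0.444, -0.096, 0.1625]
eef_rot: [-3.142, -0.0, 1.489]
force: [-0.5, -0.8, -1.8]
grip_width: 0.0437
grip_force: 20.0
```

View pics/c.png

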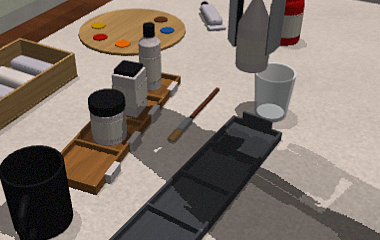

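```bash
python3 -m pendant '[[[0,0,-1],0],[[0,0,-2],0],[[0,0,-2],0],[[0,0,-2],0],[[0,0,-2],0],[[0,0,-1.5],0],[[0,0,-1],0],[[0,0,-0.6],0],[[0,0,-0.4],0],[[0,0,-0.3],0],[[0,0,-0.1],0],[[0,0,0],0],[[0,0,0],0]]'
python3 -m pendant '[[[0,0,0],0],[[0,0,0],0],[[0,0,0],0],[[0,0,0],0],[[0,0,0],0],[[0,0,0],0],[[0,0,0],0],[[0,0,0],0]]' 1
```

```text
time_s: 6.85
ee_pos: [0.4448, -0.0955, 0.0339]
eef_rot: [3.141, 0.0, 1.491]
force: [-0.4, 0.7, -1.3]
grip_width: 0.0434
grip_force: 20.0
time_s: 7.52
ee_pos: [0.4445, -0.0955, 0.0334]
eef_rot: [-3.142, -0.0, 1.491]
force: [0.3, 0.3, -0.0]
grip_width: 0.0921
grip_force: 0.0
```

```bash
python3 -m pendant '[[[0,0,1],0],[[0,0,2],0],[[0,0,2],0],[[0,0,2],0],[[0,0,2],0],[[0,0,2],0],[[0,0,2],0],[[1.5,0.7,0],0.02],[[2,1,0],0.02],[[2,1,0],0.02],[[2,1,0],0.02],[[2,1,0],0.02],[[2,1,0],0.02],[[2,1,0],0.03],[[2,1,0],0.03],[[2,0.7,0],0.03],[[1,0.3,0],0],[[0,0,0],0],[[0,0,0],0]]'
python3 - <<'E'
from h import *
c=ctrl.camera('side');cv2.imwrite('pics/d.png',c['color'][130:370,150:530,::-1])
E
```

```text
time_s: 9.1
ee_pos: [0.6292, -0.0084, 0.1636]
eef_rot: [-3.141, -0.0, 1.701]
force: [-0.1, -0.0, 0.1]
grip_width: 0.0942
grip_force: 0.0
```

View pics/d.png

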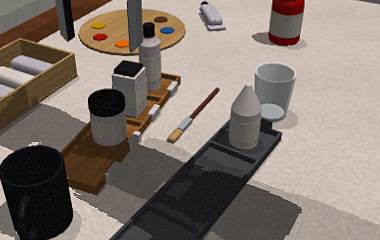

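The nozzle stands upright in the rightmost metal compartment, at crop pixel (246,120). The pot is next.

```bash
python3 -m pendant '[[[0,0,-1],0],[[0,0,-2],0],[[0,0,-2],0],[[0,0,-2],0],[[0,0,-2],0],[[0,0,-1.5],0],[[0,0,-1.2],0],[[0,0,-0.8],0],[[0,0,-0.5],0],[[0,0,0],0],[[0,0,0],0]]' 1
python3 -m pendant '[[[0,0,0],0],[[0,0,0],0],[[0,0,0],0],[[0,0,0],0],[[0,0,0],0],[[0,0,0],0],[[0,0,0],0],[[0,0,0],0],[[0,0,0],0],[[0,0,0],0]]' 0 20
```

```text
time_s: 10.07
ee_pos: [0.6297, -0.0085, 0.0339]
eef_rot: [3.141, 0.0, 1.701]
force: [0.9, 0.7, 0.4]
grip_width: 0.0941
grip_force: 0.0
time_s: 10.9
ee_pos: [0.6296, -0.0085, 0.0335]
eef_rot: [3.141, 0.0, 1.701]
force: [1.0, 1.2, -0.1]
grip_width: 0.0538
grip_force: 20.0
```

```bash
python3 -m pendant '[[[0,0,0.5],0],[[0,0,1.5],0],[[0,0,2],0],[[0,0,2],0],[[0,0,2],0],[[0,0,2],0],[[0,0,2],0],[[0,0,1],0],[[-1.5,-0.1,0],-0.02],[[-1.8,-0.1,0],-0.02],[[-1.8,-0.1,0],-0.02],[[-1.8,-0.1,0],-0.02],[[-1.8,-0.1,0],-0.02],[[-1.8,-0.1,0],-0.02],[[-1.8,-0.1,0],-0.02],[[-1.8,-0.1,0],-0.02],[[-1.8,-0.1,0],-0.03],[[-1.8,-0.1,0],-0.02],[[-0.2,0,0],0],[[0,0,0],0]]'
python3 -m pendant '[[[0,0,-1],0],[[0,0,-2],0],[[0,0,-2],0],[[0,0,-2],0],[[0,0,-2],0],[[0,0,-1.5],0],[[0,0,-1],0],[[0,0,-0.6],0],[[0,0,-0.4],0],[[0,0,-0.3],0],[[0,0,-0.1],0],[[0,0,0],0],[[0,0,0],0]]'
```

```text
time_s: 12.57
ee_pos: [0.4502, -0.0185, 0.1636]
eef_rot: [3.141, 0.0, 1.491]
force: [-0.3, 0.7, -0.4]
grip_width: 0.054
grip_force: 20.0
time_s: 13.65
ee_pos: [0.4508, -0.0185, 0.0349]
eef_rot: [3.141, 0.0, 1.491]
force: [0.4, 0.1, -1.9]
grip_width: 0.0532
grip_force: 20.0
```

```bash
python3 -m pendant '[[[0,0,0],0],[[0,0,0],0],[[0,0,0],0],[[0,0,0],0],[[0,0,0],0],[[0,0,0],0],[[0,0,0],0],[[0,0,0],0]]' 1
python3 -m pendant '[[[0,0,1],0],[[0,0,2],0],[[0,0,2],0],[[0,0,2],0],[[0,0,2],0],[[0,0,2],0],[[0,0,2],0],[[1.5,-0.5,0],0.02],[[2,-0.7,0],0.02],[[2,-0.7,0],0.02],[[2,-0.7,0],0.02],[[2,-0.7,0],0.02],[[2,-0.7,0],0.03],[[2,-0.7,0],0.03],[[2,-0.7,0],0.03],[[2,-0.7,0],0.03],[[1.7,-0.7,0],0.01],[[0,0,0],0],[[0,0,0],0]]'
python3 - <<'E'
from h import *
c=ctrl.camera('side');cv2.imwrite('pics/e.png',c['color'][130:370,150:530,::-1])
E
```

```text
time_s: 14.32
ee_pos: [0.4505, -0.0185, 0.0344]
eef_rot: [3.142, 0.0, 1.491]
force: [0.5, -0.8, -0.3]
grip_width: 0.094
grip_force: 0.0
time_s: 15.9
ee_pos: [0.6425, -0.0866, 0.1645]
eef_rot: [-3.141, -0.0, 1.72]
force: [-0.2, 0.6, 0.5]
grip_width: 0.0937
grip_force: 0.0
```

View pics/e.png

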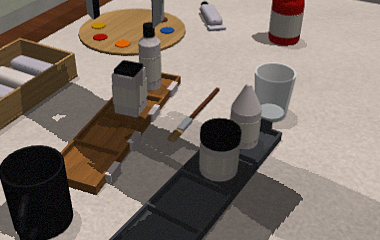

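The pot stands upright in the second compartment from the right, at crop pixel (220,150). Now I grip the canister.

```bash
python3 -m pendant '[[[0,0,-1],0],[[0,0,-2],0],[[0,0,-2],0],[[0,0,-2],0],[[0,0,-2],0],[[0,0,-1.5],0],[[0,0,-1.2],0],[[0,0,-0.8],0],[[0,0,-0.5],0],[[0,0,0],0],[[0,0,0],0]]' 1
python3 -m pendant '[[[0,0,0],0],[[0,0,0],0],[[0,0,0],0],[[0,0,0],0],[[0,0,0],0],[[0,0,0],0],[[0,0,0],0],[[0,0,0],0],[[0,0,0],0],[[0,0,0],0],[[0,0,0],0],[[0,0,0],0]]' 0 20
```

```text
time_s: 16.87
ee_pos: [0.6427, -0.0865, 0.035]
eef_rot: [3.141, 0.0, 1.721]
force: [-0.5, -1.1, 0.5]
grip_width: 0.0941
grip_force: 0.0
time_s: 17.87
ee_pos: [0.6425, -0.0865, 0.0344]
eef_rot: [3.142, 0.0, 1.721]
force: [1.0, -0.2, -0.2]
grip_width: 0.0419
grip_force: 19.9
```

```bash
python3 -m pendant '[[[0,0,0.5],0],[[0,0,1.5],0],[[0,0,2],0],[[0,0,2],0],[[0,0,2],0],[[0,0,2],0],[[0,0,2],0],[[0,0,1],0],[[-1.5,1,0],-0.02],[[-1.9,1.5,0],-0.02],[[-1.9,1.5,0],-0.02],[[-1.9,1.5,0],-0.02],[[-1.9,1.5,0],-0.03],[[-1.9,1.5,0],-0.03],[[-1.9,1.5,0],-0.03],[[-1.9,1.5,0],-0.03],[[-1.9,1.5,0],-0.03],[[-1.8,1.5,0],0],[[0,0,0],0],[[0,0,0],0]]'
python3 -m pendant '[[[0,0,-1],0],[[0,0,-2],0],[[0,0,-2],0],[[0,0,-2],0],[[0,0,-2],0],[[0,0,-1.5],0],[[0,0,-1],0],[[0,0,-0.6],0],[[0,0,-0.4],0],[[0,0,-0.3],0],[[0,0,-0.1],0],[[0,0,0],0],[[0,0,0],0]]'
```

```text
time_s: 19.53
ee_pos: [0.4571, 0.059, 0.1646]
eef_rot: [3.141, 0.0, 1.492]
force: [1.5, 1.2, -0.7]
grip_width: 0.042
grip_force: 19.9
time_s: 20.62
ee_pos: [0.4578, 0.0585, 0.0359]
eef_rot: [3.141, -0.0, 1.491]
force: [-0.8, -0.1, -1.0]
grip_width: 0.0419
grip_force: 19.9
```

```bash
python3 -m pendant '[[[0,0,0],0],[[0,0,0],0],[[0,0,0],0],[[0,0,0],0],[[0,0,0],0],[[0,0,0],0],[[0,0,0],0],[[0,0,0],0]]' 1
python3 -m pendant '[[[0,0,1],0],[[0,0,2],0],[[0,0,2],0],[[0,0,2],0],[[0,0,2],0],[[0,0,2],0],[[0,0,2],0],[[1.4,-1.5,0],0.02],[[2,-2.3,0],0.02],[[2,-2.3,0],0.02],[[2,-2.3,0],0.02],[[2,-2.3,0],0.02],[[2,-2.3,0],0.03],[[2,-2.3,0],0.03],[[2,-2.4,0],0.03],[[2,-2.4,0],0.02],[[2,-2.4,0],0],[[0,0,0],0],[[0,0,0],0]]'
python3 - <<'E'
from h import *
c=ctrl.camera('side');cv2.imwrite('pics/f.png',c['color'][130:370,150:530,::-1])
E
```

```text
time_s: 21.28
ee_pos: [0.4575, 0.0585, 0.0354]
eef_rot: [-3.142, 0.0, 1.491]
force: [-0.3, -0.0, -0.1]
grip_width: 0.0918
grip_force: 0.0
time_s: 22.87
ee_pos: [0.6515, -0.1674, 0.1652]
eef_rot: [-3.141, -0.0, 1.699]
force: [-0.8, 0.3, 0.1]
grip_width: 0.094
grip_force: 0.0
```

View pics/f.png

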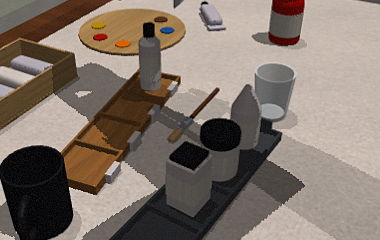

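The canister stands upright in the third compartment from the right, at crop pixel (188,180). The bottle is still standing at (150,58), and I grip it now.

```bash
python3 -m pendant '[[[0,0,-1],0],[[0,0,-2],0],[[0,0,-2],0],[[0,0,-2],0],[[0,0,-2],0],[[0,0,-1.5],0],[[0,0,-1],0],[[0,0,-0.5],0],[[0,0,0],0],[[0,0,0],0]]' 1
python3 -m pendant '[[[0,0,0],0],[[0,0,0],0],[[0,0,0],0],[[0,0,0],0],[[0,0,0],0],[[0,0,0],0],[[0,0,0],0],[[0,0,0],0],[[0,0,0],0],[[0,0,0],0],[[0,0,0],0],[[0,0,0],0]]' 0 20
```

```text
time_s: 23.75
ee_pos: [0.6517, -0.1663, 0.0463]
eef_rot: [3.141, 0.0, 1.701]
force: [-1.5, 0.7, -0.8]
grip_width: 0.0939
grip_force: 0.0
time_s: 24.75
ee_pos: [0.6516, -0.1665, 0.0455]
eef_rot: [3.141, 0.0, 1.701]
force: [0.8, 0.6, 0.7]
grip_width: 0.0374
grip_force: 20.0
```

```bash
python3 -m pendant '[[[0,0,0.5],0],[[0,0,1.5],0],[[0,0,2],0],[[0,0,2],0],[[0,0,2],0],[[0,0,2],0],[[0,0,2],0],[[0,0,1],0],[[-1.1,1.7,0],0],[[-1.6,2.6,0],-0.02],[[-1.6,2.6,0],-0.02],[[-1.6,2.6,0],-0.02],[[-1.6,2.6,0],-0.02],[[-1.6,2.6,0],-0.02],[[-1.6,2.6,0],-0.02],[[-1.6,2.6,0],-0.02],[[-1.6,2.6,0],-0.02],[[-1.6,2.6,0],-0.02],[[-1.6,2.6,0],-0.02],[[-1.6,2.6,0],-0.01]]'
python3 -m pendant '[[[0,0,0],0],[[0,0,0],0],[[0,0,0],0]]'
python3 - <<'E'
from h import *
c=ctrl.camera('side');cv2.imwrite('pics/g.png',c['color'][130:420,120:530,::-1])
E
```

```text
time_s: 26.42
ee_pos: [0.4633, 0.1375, 0.1752]
eef_rot: [-3.141, 0.0, 1.489]
force: [1.1, 0.4, -0.6]
grip_width: 0.038
grip_force: 20.0
time_s: 26.67
ee_pos: [0.4646, 0.1362, 0.1754]
eef_rot: [-3.142, 0.0, 1.491]
force: [-0.3, 0.1, -0.8]
grip_width: 0.0379
grip_force: 20.0
```

View pics/g.png

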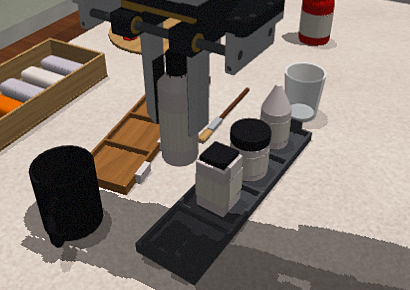

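The bottle hangs upright at crop pixel (180,120) above the leftmost compartment. I'll lower it and release.

```bash
python3 -m pendant '[[[0,0,-1],0],[[0,0,-2],0],[[0,0,-2],0],[[0,0,-2],0],[[0,0,-2],0],[[0,0,-1.5],0],[[0,0,-1],0],[[0,0,-0.6],0],[[0,0,-0.4],0],[[0,0,-0.3],0],[[0,0,-0.1],0],[[0,0,0],0],[[0,0,0],0]]'
python3 -m pendant '[[[0,0,0],0],[[0,0,0],0],[[0,0,0],0],[[0,0,0],0],[[0,0,0],0],[[0,0,0],0],[[0,0,0],0],[[0,0,0],0]]' 1
python3 -m pendant '[[[0,0,1],0],[[0,0,2],0],[[0,0,2],0],[[0,0,2],0],[[0,0,2],0],[[0,0,2],0],[[0,0,2],0],[[0,0,2],0],[[-1,3,0],0],[[-1,3,0],0],[[-1,3,0],0],[[-1,3,0],0],[[-1,3,0],0],[[-1,3,0],0],[[-1,3,0],0],[[-1,3,0],0],[[0,0,0],0],[[0,0,0],0]]'
python3 - <<'E'
from h import *
for n in('side','top'):
    c=ctrl.camera(n);cv2.imwrite(f'pics/end_{n}.png',c['color'][130:420,120:530,::-1])
E
```

```text
time_s: 27.8
ee_pos: [0.4648, 0.1366, 0.0469]
eef_rot: [3.141, -0.0, 1.491]
force: [0.4, -0.4, -2.2]
grip_width: 0.0376
grip_force: 20.0
time_s: 28.47
ee_pos: [0.4645, 0.1365, 0.0464]
eef_rot: [-3.142, 0.0, 1.491]
force: [-0.7, 0.7, 0.4]
grip_width: 0.0876
grip_force: 0.0
time_s: 29.97
ee_pos: [0.3838, 0.3774, 0.1968]
eef_rot: [-3.142, 0.0, 1.493]
force: [0.3, -0.6, -0.5]
grip_width: 0.0938
grip_force: 0.0
```

View pics/end_side.png

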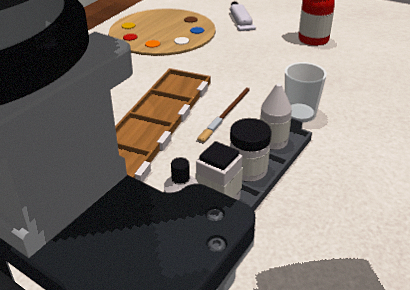

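View pics/end_top.png

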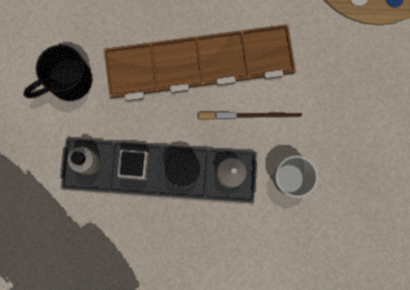

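All four containers stand upright in the right compartments. In the top crop, bottle (82,158), canister (132,164), pot (182,166) and nozzle (231,173) run left to right. The arm is clear, so I'm handing in.

```bash
python3 -m pendant '[[[0,0,0],0],[[0,0,0],0],[[0,0,0],0],[[0,0,0],0]]'; python3 -c "
from station import ctrl
print(ctrl.hand_in())"
```

```text
time_s: 30.4
ee_pos: [0.3848, 0.3761, 0.1966]
eef_rot: [3.142, -0.0, 1.49]
force: [0.0, 0.2, 0.5]
grip_width: 0.0939
grip_force: 0.0
the job is handed in; nothing more can be done
None
```

The job is handed in at about 30 s of robot time: the last pictures show all four containers upright on the metal rack in reverse order (bottle, canister, pot, nozzle from left to right), with the arm clear; the hand-in returned no verdict.

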